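Close the storage canister with its pinch cap

ROBOT

A 6-joint arm with a two-finger parallel gripper is mounted at the origin on a cart in front of the work surface, level with it; the furniture and walls round the work are solid. World frame = base frame: x ahead of the robot, y to its left, z up, the work surface at z = 0. Lengths are in m, angles in degrees, forces in N, time in s.
With the tool pointing down it reaches from about 0.4 to 0.825 m from the base axis. Payload 7 kg.
Tool frame: the origin (TCP) lies midway between the tips of the shut fingers; the grasp point (between the pads) lies 19 mm behind it; z points along the fingers, y is the line along which they close (so a half turn about z gives the same grasp; the last joint's range is limited). The gripper opens to 88 mm and grips with 3 to 60 N. Pads are 19 mm wide; open, the fingers measure 130 mm over their backs; the gripper's body (78 mm by 193 mm) begins 47 mm behind the grasp point.
Start: joints at [88.356, 20.546, 0.682, 0, -70.136, -16.507], TCP at [0.21, 0.641, 0.227] pointing down, gripper open.
Joint ranges: [-176.03, 176.03], [-82.01, 121.73], [-58.28, 71.71], [-173.87, 95.51], [-174.79, -0.11], [-173.66, 173.66]. Speed limits (degrees/s): [136.94, 136.94, 172.46, 180, 180, 180].

INTERFACE

Orientations are given as [roll, pitch, yaw] about the fixed x, y, z axes, in that order (R = Rz(yaw) Ry(pitch) Rx(roll)).
In Python, from plant import ctrl gives the robot as it stands. The module is installed in compiled form; this text tells all that it offers.
- The arm moves only by the tool send_rows, never from a script. Its argument "plan" is a list that holds one entry, the list of rows, each a list of 6 numbers: the shift along the tool's x, y, z in cm, then the turn, a rotation vector about the tool's x, y, z in degrees. A call has 1 to 8 rows; each row is the pose to reach, as a shift and turn from the pose commanded when the call began, along the tool's axes at that moment; what a row does not reach only later rows make up. A row lasts 1/12 s, in which the tool goes at most 41.7 mm and 7.16 degrees, less where a joint would pass 70% of its speed; a pose out of reach is approached as far as the arm can. A call with a gripper value outside its range is refused whole. "fingers" is the opening, from 0 (shut) to 1 (fully open), set as the call begins (left out, the last holds). The fingers move at their own pace and stop on an object; the grip force is fixed at half the most. Time passes only in rows, so rows that repeat a pose let the fingers close. It gives the time, the measured TCP pose, the force, the opening and the grip force at its end, in the units of the state.
- ctrl.get_obs(): the state, without advancing time (a new reading comes with each control period).
- ctrl.snapshot(name): name is "side" or "top" or "wrist"; returns a dict with "img" (384x512x3 uint8, red, green, blue), "K" (3x3 intrinsics, pixels), "k1" (the pictures are not rectified: a ray, as slopes to the right and down, at radius r is drawn at 1 + k1 r^2 times it, then the intrinsics apply), "pose" (4x4, takes a point from camera to world coordinates). Camera axes: x right, y down, z forward; pixel columns grow to the right and rows downward; lengths in m; the calibration is good to about 2 mm. A picture is of the moment at which its call begins. There is no depth.
- ctrl.close_job(): hands the job in; it is judged then, once.
The state is a dict: "clock": time; "joint_pos": joint angles; "qvel": joint speeds; "tau": joint torques, N m; "tool_pos": TCP position; "orientation": TCP orientation; "force": force on the tool from outside, world axes, zero at the start; "moment": the same for the moment, N m; "opening": finger opening in m; "gripper_force": force on a finger pad.
Only numpy, scipy, OpenCV 4.12 (cv2) and the standard library are available. Lean on these libraries where they do the work, as an engineer would, in place of code of your own. Each camera call takes 0.05 s, during which the arm holds its last target. There are 200 camera calls.

TASK

Pick up the canister's cap by pinching its two sprung tabs together, lower it into the canister's mouth with the tabs still pinched and press it gently onto the springy seal until its hooks are below the rim, then let go so that both tabs spring fully out under the rim and the cap stays locked on, level. The rim's height differs each time, so feel for the seal and never force the cap. Leave the canister standing where it is and the things around undisturbed.

Things in the scene. Friction and masses are not known exactly. Their poses are not given: they have to be found in the camera images.
- cap: Round cap, 100 mm wide, 68 high, about 140 g, lying right way up. Origin: centre of underside, z up. White plug radius 42.3 mm, z 0 to 36 mm (lowest 5 mm taper to radius 38); steel flange radius 50, z 36 to 40; on it two upright grey ears at +y and -y. Each ear is one piece with a square hook (z 5 to 10 mm, 22 wide) out of the plug's side; hook ends at radius 47 mm free, 42 fully pinched.
- cap_grip (a point): point on the cap's axis midway between the two ears, 61 mm above the cap's origin (21 mm above the flange's top), axes as the cap's. Ears: z = 41 to 68 mm above the cap's origin, 28 mm wide along x, 8 mm thick; outer faces 48 mm apart along y when free, 38 mm fully pinched. Finger tips go just above the flange, outside the ears.
- tab_a (a joint): inward travel of the +y ear and hook, m: 0 sprung out, 0.005 fully pinched (hard stop); its spring pushes out with about 2 N at 0, 6 N at 0.005
- tab_b (a joint): inward travel of the -y ear and hook, m: the same as tab_a
- canister: Round white canister standing loose, 117 mm wide, about 100 mm high, about 1.1 kg. Origin: centre of its foot, z up. Its height-adjustable steel collar ends in an inward rim 22 mm thick with a round mouth of radius 44 mm; under the rim the inside is wider (radius 51) and empty down to 6 mm above the foot. The cap fits at any turn.
- canister_mouth (a point): point on the canister's axis 100 mm above its foot. The rim's real top lies up to 12 mm above or below it, different each time, not measured. On the rim a black seal ring (radius 46 to 50.5 mm) stands 5 mm proud; the cap's flange meets it and pushes it straight down: 2 N starts it, 5 N = 1 mm, 8 N = 2 mm, 11 N = 3 mm, then rigid. Over 20 N harms it. Hooks clear the rim from 1 mm.
- jam_jar: bystander: jam jar with yellow lid, 71 mm across, 110 mm high; origin at the centre of its underside
- spice_jar: bystander: small spice jar with yellow cap, 45 mm across, 100 mm high; origin at the centre of its underside
- kitchen_timer: bystander: white wind-up timer, 63 mm square, 44 mm high; origin at the centre of its underside
- salt_shaker: bystander: glass salt shaker with grey top, 44 mm across, 90 mm high; origin at the centre of its underside
Mind the look-alikes: they are no part of the job. What is shaped like the cap but blue is not meant.

How it is judged (in metres and radians):
On the way, in this order (a step that is already met when the one before it is completed fails the run):
1. the cap is lifted clear of the counter with both tabs pinched (3.5 mm or more each) (height (world z) of cap above 0.04 m and value of joint each of tab_a, tab_b above 0.0035 m), for 0.2 s.
2. the cap's plug is in the canister's mouth with both tabs still pinched (z of cap in the frame of canister between 0.05 and 0.0815 m and horizontal distance between cap and canister below 0.005 m and value of joint each of tab_a, tab_b above 0.0025 m), for 0.1 s.
At the end, for the whole second after the job is handed in: The cap is in the canister's mouth (origin 50 to 81.5 mm above the canister's foot, within 4 mm of its axis, within 0.04 rad of its upright), both tabs are sprung out to 1.2 mm or less, and the canister stands on the counter (tilt under 0.05 rad), all at rest (z of cap in the frame of canister between 0.05 and 0.0815 m and horizontal distance between cap and canister below 0.004 m and value of joint each of tab_a, tab_b below 0.0012 m and angle between the z axis of cap and the z axis of canister, either way round below 0.04 rad and angle between canister's own z axis and vertical below 0.05 rad and height (world z) of canister below 0.01 m and linear speed of each of cap, canister below 0.02 m/s); the robot touches nothing.
It fails at once if the cap is forced: it presses on the canister with more than 20 N (contact force between cap and canister above 20 N).
It fails at once if the canister is shoved more than 40 mm or tilted more than 0.25 rad (distance of canister from where it was at the start of the episode above 0.04 m or angle between canister's own z axis and vertical above 0.25 rad).
It fails at once if a bystander is moved more than 30 mm (distance of any of jam_jar, spice_jar, kitchen_timer, salt_shaker from where it was at the start of the episode above 0.03 m).
It also fails if it takes over 45 s, if anything falls off the work surface, if the arm or the gripper's body presses on something with over 40 N, if the wrist force passes 120 N, or if a joint passes its speed limit or range.

## Working session

There is one attempt and no reset: what is moved stays moved. The work goes in short steps, Python scripts to look and compute and a tool call to move; the robot and the scene stay as the last step left them, time stands still between calls to the robot, and variables do not carry over. Pictures are saved under pics/ and viewed, at most 10 in all, crops included, and the job is handed in when it is done.

Besides the shell and the picture viewer there is one more tool, called after "Request:" by a JSON object that holds its "op" and its "data", one argument or row to a line. send_rows: Moves the arm, as the interface text tells. Its arguments: {"type":"object","properties":{"plan":{"type":"array","items":{"type":"array","items":{"type":"array","items":{"type":"number"}}}},"fingers":{"type":"number"}},"required":["plan"]}

```bash
mkdir -p pics
cat > h.py <<'E'
import numpy as np, cv2
from plant import ctrl
def snap(n):
    s=ctrl.snapshot(n); return s
def ray(s,u,v):
    K=np.array(s["K"]);d=cv2.undistortPoints(np.array([[[u,v]]],float),K,np.array([s["k1"],0,0,0,0],float))[0,0]
    # exact model: drawn = (1+k1 r^2) * ray -> same as OpenCV k1
    P=np.array(s["pose"]);return P[:3,3],P[:3,:3]@np.array([d[0],d[1],1])
def onz(s,u,v,z):
    o,d=ray(s,u,v);return o+d*(z-o[2])/d[2]
def proj(s,p):
    P=np.array(s["pose"]);c=P[:3,:3].T@(np.array(p,float)-P[:3,3])
    q,_=cv2.projectPoints(c.reshape(1,1,3),np.zeros(3),np.zeros(3),np.array(s["K"]),np.array([s["k1"],0,0,0,0],float));return q[0,0]
E
python3 - <<'E'
from h import *
ims=[]
for n in ("top","side"):
    s=snap(n);np.save(f"{n}.npy",s,allow_pickle=True)
    cv2.imwrite(f"pics/{n}0.png",cv2.resize(s["img"][:,:,::-1],(800,600),interpolation=cv2.INTER_CUBIC))
    print(n,np.round(s["pose"],3).tolist(),s["K"],s["k1"])
print(ctrl.get_obs())
E
```

```text
top [[-0.009, -0.989, 0.148, 0.447], [-1.0, 0.009, 0.002, 0.117], [-0.004, -0.148, -0.989, 1.086], [0.0, 0.0, 0.0, 1.0]] [[408.11365335   0.         252.01213075]
 [  0.         408.11365335 194.14804206]
 [  0.           0.           1.        ]] 0.011819757897872998
side [[0.864, -0.23, 0.448, 0.058], [-0.503, -0.396, 0.768, -0.758], [0.0, -0.889, -0.458, 0.61], [0.0, 0.0, 0.0, 1.0]] [[415.8720101    0.         259.85067124]
 [  0.         415.8720101  185.18932211]
 [  0.           0.           1.        ]] -0.027214664706611186
{'clock': 0.1, 'joint_pos': array([ 8.83574982e+01,  2.05876107e+01,  6.40172871e-01, -1.73172860e-02,
       -7.01364850e+01, -1.65060285e+01]), 'qvel': array([ 0.00256823, -0.11801111,  0.09636383,  0.00038465, -0.06834029,
        0.04225723]), 'tau': array([-1.43885976e-03, -5.84162807e+01,  2.93747270e+01,  7.01555640e+00,
        1.01020015e-02, -5.58214424e-05]), 'tool_pos': array([0.21015192, 0.64099919, 0.22572328]), 'orientation': array([ 1.79914910e+02, -8.23654817e-03, -1.81544202e+01]), 'force': array([-1.2065223 ,  0.03126701,  0.26707175]), 'moment': array([ 0.00581189, -0.05586668, -0.00684761]), 'gripper_force': 0.0, 'opening': 0.08771227666354671}
```

View pics/top0.png

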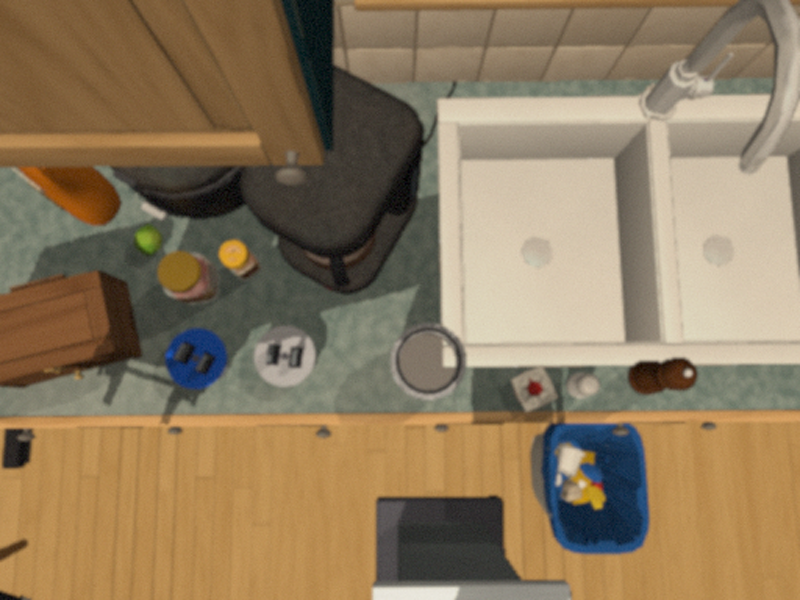

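View pics/side0.png

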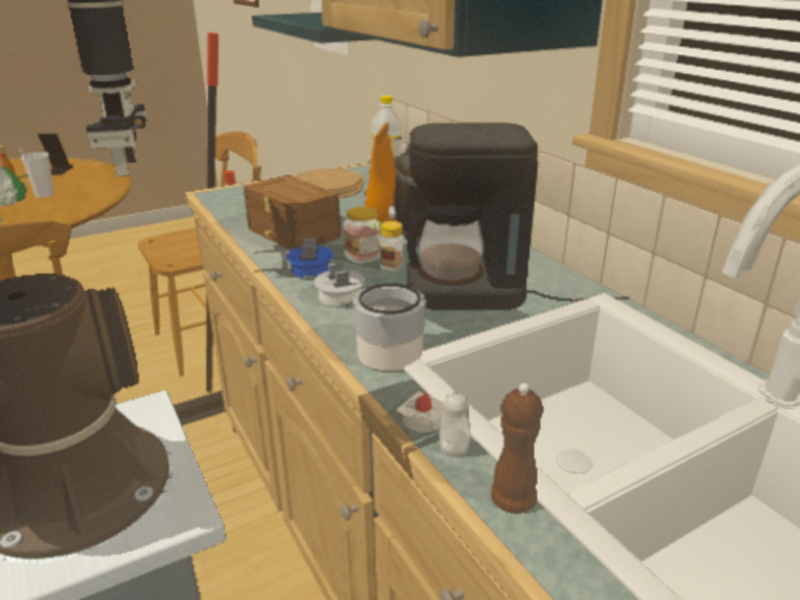

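The top view has two candidates. The white/steel disc with grey ears at (285,356) fits the cap, and the blue one at (196,358) is the look-alike. The canister mouth is at (428,360). I'll check the cap and the canister in one crop.

Run:
```python
from h import *
s=np.load("top.npy",allow_pickle=True).item()
im=s["img"]
a=im[200:260,150:310]
cv2.imwrite("pics/crop1.png",cv2.resize(a[:,:,::-1],(800,300),interpolation=cv2.INTER_CUBIC))
hsv=cv2.cvtColor(im,cv2.COLOR_RGB2HSV)
for p in [(182,215),(182,228),(174,226),(190,228),(182,240),(166,222),(200,240),(155,240),(274,209),(252,230),(274,254),(272,230),(160,250)]:
    print(p,im[p[1],p[0]],hsv[p[1],p[0]])
```

```text
(182, 215) [118 113 106] [ 18  26 118]
(182, 228) [88 83 81] [ 9 20 88]
(174, 226) [55 57 54] [50 13 57]
(190, 228) [57 53 52] [ 6 22 57]
(182, 240) [174 165 155] [ 16  28 174]
(166, 222) [182 172 160] [ 16  31 182]
(200, 240) [138 140 121] [ 33  35 140]
(155, 240) [102 111  98] [ 51  30 111]
(274, 209) [91 87 81] [18 28 91]
(252, 230) [148 139 131] [ 14  29 148]
(274, 254) [176 165 157] [ 13  28 176]
(272, 230) [132 119 106] [ 15  50 132]
(160, 250) [111 117 100] [ 41  37 117]
```

View pics/crop1.png

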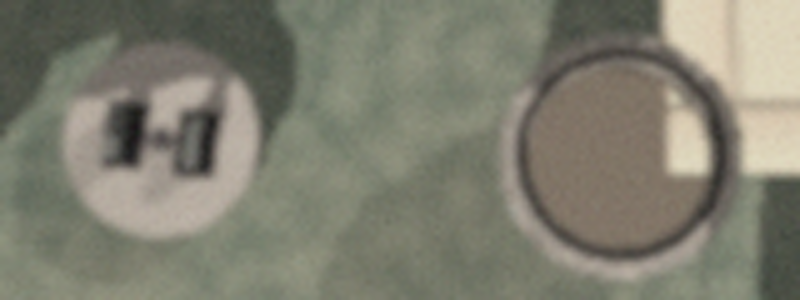

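The crop confirms the white cap: round flange centred near (162,140), dark grey ears at (123,135) and (197,142). The black seal ring is centred near (622,153). Next I'll measure these.

```bash
cat > meas.py <<'E'
from h import *
from scipy.optimize import least_squares
def circ(P,r=None):
    P=np.array(P)[:,:2];m=P.mean(0)
    f=(lambda q:np.hypot(*(P-q[:2]).T)-(q[2] if r is None else r))
    q=least_squares(f,[*m,.05],loss="soft_l1",f_scale=.001);return q.x,np.std(f(q.x))
if __name__=="__main__":
    s=np.load("top.npy",allow_pickle=True).item()
    im=cv2.GaussianBlur(s["img"],(0,0),0.8).astype(int)
    m=((im[...,0]-im[...,1])>1).astype(np.uint8); m[:,:155]=0;m[:,212:]=0;m[:200]=0;m[256:]=0
    m=cv2.morphologyEx(m,cv2.MORPH_OPEN,np.ones((3,3),np.uint8))
    c=max(cv2.findContours(m,0,cv2.CHAIN_APPROX_NONE)[0],key=cv2.contourArea)
    c=cv2.convexHull(c)
    print("cap",cv2.fitEllipse(c),circ([onz(s,*p[0],.04) for p in c]),circ([onz(s,*p[0],.04) for p in c],.05))
    g=im.sum(2)/3
    # ears: dark pixels inside cap
    ys,xs=np.mgrid[:384,:512]; d=(np.hypot(xs-182,ys-227.6)<13)&(g<80)
    n,l,st,ce=cv2.connectedComponentsWithStats(d.astype(np.uint8))
    W=[]
    for i in range(1,n):
        if st[i,4]>8:
            pt=np.argwhere(l==i)[:,::-1];w=onz(s,*ce[i],.066);W.append(w);print("ear",st[i,4],ce[i],w,cv2.minAreaRect(pt.astype(np.float32)))
    # seal: darkest along radii
    cu,cv_=274.0,230.2;P=[]
    for t in np.radians(np.arange(0,360,5)):
        rr=np.arange(16,25,.25);v=[cv2.getRectSubPix(g.astype(np.float32),(1,1),(cu+r*np.cos(t),cv_+r*np.sin(t)))[0,0] for r in rr]
        r=rr[np.argmin(v)];P.append((cu+r*np.cos(t),cv_+r*np.sin(t)))
    for z in(.095,.105,.115): print("seal",z,circ([onz(s,*p,z) for p in P]),circ([onz(s,*p,z) for p in P],.04825))
    # side view of known points for check
    q=np.load("side.npy",allow_pickle=True).item()
    print([proj(q,w)*800/512 for w in W])
E
python3 meas.py
```

```text
cap ((182.17495727539062, 227.6790771484375), (38.629737854003906, 40.16145324707031), 51.380950927734375) (array([0.51934476, 0.29906912, 0.0503572 ]), np.float64(0.0005115337047788873)) (array([0.51922672, 0.2991145 , 0.05      ]), np.float64(0.0005186760146902024))
ear 61 [175.54098361 225.93442623] [0.52173683 0.31112419 0.066     ] ((175.5, 226.5), (11.0, 5.0), 90.0)
ear 32 [190.75   227.4375] [0.51763093 0.27309269 0.066     ] ((190.7744140625, 227.5304718017578), (2.5399253368377686, 11.264017105102539), 6.34019136428833)
seal 0.095 (array([0.50807784, 0.06694193, 0.04823949]), np.float64(0.0005941490728644767)) (array([0.50807868, 0.06694215, 0.05      ]), np.float64(0.0005941524204345558))
seal 0.105 (array([0.50746399, 0.06744825, 0.04775225]), np.float64(0.000588147036992804)) (array([0.50750755, 0.06745975, 0.05      ]), np.float64(0.0005891648057608004))
seal 0.115 (array([0.50685014, 0.06795457, 0.04726501]), np.float64(0.0005821450317852871)) (array([0.50694203, 0.06798533, 0.05      ]), np.float64(0.0005866188510883097))
[array([336.04812676, 265.81953367]), array([342.42429197, 273.55954583])]
```

```bash
cat > go.py <<'E'
import sys; from h import *
from scipy.spatial.transform import Rotation as R
def go(p,yaw):
    o=ctrl.get_obs();A=R.from_euler("xyz",o["orientation"],degrees=True);B=R.from_euler("xyz",[180,0,yaw],degrees=True)
    print("clock",round(o["clock"],2),"pos",o["tool_pos"].round(4),"rpy",o["orientation"].round(2),"F",o["force"].round(2),"open",round(o["opening"],4),round(o["gripper_force"],1))
    print("shift cm",(A.inv().apply(np.array(p)-o["tool_pos"])*100).round(2),"rotvec",(A.inv()*B).as_rotvec(degrees=True).round(2))
if __name__=="__main__": go([float(x) for x in sys.argv[1:4]],float(sys.argv[4]))
E
python3 go.py .519 .299 .19 -5.7
python3 - <<'E'
from h import *
t=np.load("top.npy",allow_pickle=True).item();q=np.load("side.npy",allow_pickle=True).item()
# seal dark ring in side view
g=cv2.GaussianBlur(q["img"],(0,0),.6).mean(2);cu,cv_=249.5,192.5;P=[]
for a in np.radians(np.arange(0,360,6)):
    k=np.arange(.75,1.25,.02);f=lambda k:(cu+22*k*np.cos(a),cv_+10*k*np.sin(a))
    v=[cv2.getRectSubPix(g.astype(np.float32),(1,1),f(x))[0,0] for x in k];P.append(f(k[np.argmin(v)]))
print(cv2.fitEllipse(np.array(P,np.float32)))
from meas import circ
for z in np.arange(.085,.121,.005): x,e=circ([onz(q,*p,z) for p in P]);print(round(z,3),x.round(4),e.round(4))
E
```

```text
clock 0.1 pos [0.2102 0.641  0.2257] rpy [ 1.7991e+02 -1.0000e-02 -1.8150e+01] F [-1.21  0.03  0.27] open 0.0877 0.0
shift cm [40.   22.87  3.61] rotvec [  0.09   0.   -12.45]
((252.49375915527344, 190.65576171875), (18.113601684570312, 45.539024353027344), 89.71797180175781)
0.085 [0.5366 0.109  0.0547] 0.0054
0.09 [0.5321 0.1008 0.0542] 0.0053
0.095 [0.5275 0.0925 0.0537] 0.0053
0.1 [0.5229 0.0842 0.0532] 0.0052
0.105 [0.5184 0.076  0.0526] 0.0051
0.11 [0.5138 0.0677 0.0521] 0.0051
0.115 [0.5093 0.0594 0.0516] 0.005
0.12 [0.5047 0.0512 0.0511] 0.005
```

Request:
{"op": "send_rows", "data": {
  "plan": [
    [[4,2.3,0,0,0,-2],[8,4.6,0,0,0,-4],[12,6.9,0,0,0,-6],[16,9.2,0,0,0,-8],[20,11.4,0,0,0,-10],[23.5,13.5,0,0,0,-12.4],[27,15.5,0,0,0,-12.4],[30,17.2,0,0,0,-12.4]]
  ],
  "fingers": 1
}}

```text
clock: 0.77
tool_pos: [0.4342, 0.3919, 0.2265]
orientation: [180.0, 0.0, -5.7]
force: [0.9, 1.4, 0.1]
opening: 0.0876
gripper_force: 0.0
```

```bash
python3 go.py .519 .299 .17 -5.7
```

```text
clock 0.77 pos [0.4342 0.3919 0.2265] rpy [ 1.7999e+02  1.0000e-02 -5.7200e+00] F [0.91 1.4  0.12] open 0.0876 0.0
shift cm [9.37 8.39 5.65] rotvec [ 0.01  0.01 -0.02]
```

Request:
{"op": "send_rows", "data": {
  "plan": [
    [[3,2.7,1,0,0,0],[6,5.4,2.5,0,0,0],[8,7.2,4,0,0,0],[8.55,7.7,5.2,0,0,0],[8.55,7.7,5.6,0,0,0],[8.55,7.7,5.6,0,0,0],[8.55,7.7,5.6,0,0,0]]
  ]
}}

```text
clock: 1.35
tool_pos: [0.5105, 0.3091, 0.1707]
orientation: [180.0, 0.0, -5.7]
force: [-0.9, 0.4, -0.4]
opening: 0.0875
gripper_force: 0.0
```

```bash
python3 go.py .519 .299 .17 -5.7
python3 - <<'E'
from h import *
s=snap("wrist");np.save("w1.npy",s,allow_pickle=True);print(np.round(s["pose"],3).tolist(),proj(s,[.519,.299,.04]),s["K"][0])
cv2.imwrite("pics/w1.png",cv2.resize(s["img"][:,:,::-1],(800,600)))
E
```

```text
clock 1.35 pos [0.5105 0.3091 0.1707] rpy [179.99   0.    -5.72] F [-0.86  0.38 -0.35] open 0.0875 0.0
shift cm [0.95 0.92 0.07] rotvec [ 0.01  0.   -0.02]
[[-0.099, -0.954, -0.284, 0.588], [-0.995, 0.096, 0.027, 0.302], [0.001, 0.286, -0.958, 0.329], [0.0, 0.0, 0.0, 1.0]] [267.32710275 172.75456629] [274.71020831   0.         258.7211164 ]
```

View pics/w1.png

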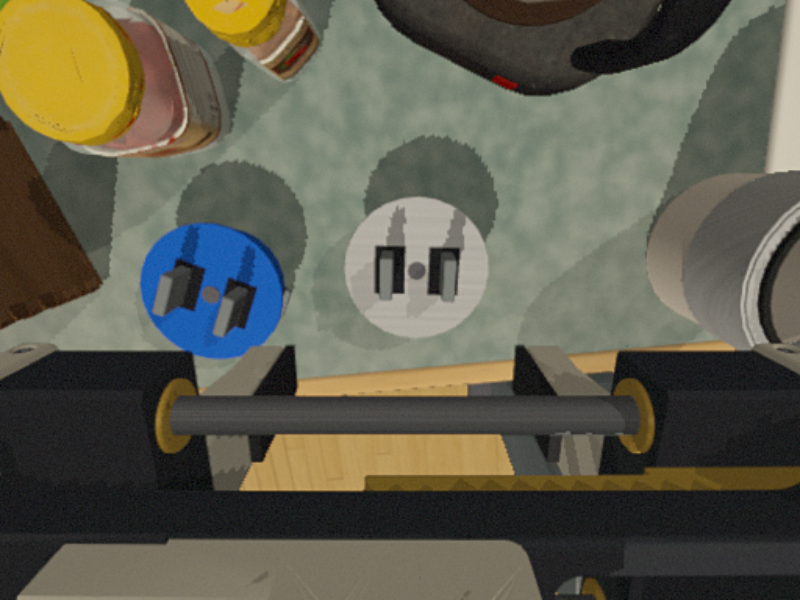

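The wrist view shows the white cap at (417,267) with its central dot at (417,270) and its ears upright in the image, so the yaw is aligned. The canister rim is at the right edge. I'll refine the cap centre from this view.

```bash
cat > wcap.py <<'E'
from h import *; from meas import circ
s=np.load("w1.npy",allow_pickle=True).item()
im=cv2.GaussianBlur(s["img"],(0,0),.7).astype(int);ys,xs=np.mgrid[:384,:512]
m=(((im[...,0]-im[...,1])>1)&(np.hypot(xs-267,ys-171)<56)).astype(np.uint8)
m=cv2.morphologyEx(m,cv2.MORPH_OPEN,np.ones((3,3),np.uint8))
c=cv2.convexHull(max(cv2.findContours(m,0,cv2.CHAIN_APPROX_NONE)[0],key=cv2.contourArea))
print(circ([onz(s,*p[0],.04) for p in c]))
g=im.mean(2);print("dot",onz(s,417/1.5625,270/1.5625,.04))
# ears top faces
d=((np.hypot(xs-267,ys-173)<35)&(g<125)).astype(np.uint8)
n,l,st,ce=cv2.connectedComponentsWithStats(d)
for i in range(1,n):
    if st[i,4]>60: r=cv2.minAreaRect(np.argwhere(l==i)[:,::-1].astype(np.float32));print(st[i],r,onz(s,*r[0],.068))
E
python3 wcap.py
```

```text
(array([0.51933836, 0.30020987, 0.04927875]), np.float64(0.00018914899363839732))
dot [0.51899797 0.29948469 0.04      ]
[239 140  21  51 705] ((249.0, 165.0), (50.0, 20.0), 90.0) [0.53507269 0.31620334 0.068     ]
[273 146  24  46 701] ((283.9039306640625, 168.2205352783203), (21.278356552124023, 45.39823913574219), 7.594643592834473) [0.52854303 0.28286173 0.068     ]
[261 168  12  11  99] ((266.5, 173.0), (11.0, 10.0), 0.0) [0.52548719 0.30009641 0.068     ]
```

Request:
{"op": "send_rows", "data": {
  "plan": [
    [[0,0,0,0,0,0],[0,0,0,0,0,0],[0,0,0,0,0,0]]
  ]
}}

```text
clock: 1.65
tool_pos: [0.5105, 0.3094, 0.1713]
orientation: [-179.9, -0.0, -5.7]
force: [-0.8, 0.5, 0.4]
opening: 0.0877
gripper_force: 0.0
```

```bash
python3 go.py .519 .2997 .043 -5.7
```

```text
clock 1.65 pos [0.5105 0.3094 0.1713] rpy [-1.7995e+02 -4.0000e-02 -5.6800e+00] F [-0.77  0.46  0.37] open 0.0877 0.0
shift cm [ 0.93  0.89 12.83] rotvec [-0.05 -0.04  0.02]
```

Request:
{"op": "send_rows", "data": {
  "plan": [
    [[0.95,0.9,1,0,0,0],[0.95,0.9,4,0,0,0],[0.95,0.9,7,0,0,0],[0.95,0.9,9.5,0,0,0],[0.95,0.9,11,0,0,0],[0.95,0.9,11,0,0,0],[0.95,0.9,11,0,0,0]]
  ]
}}

```text
clock: 2.23
tool_pos: [0.5192, 0.2981, 0.0599]
orientation: [179.9, 0.1, -5.7]
force: [0.9, 0.0, 0.1]
opening: 0.0875
gripper_force: 0.0
```

```bash
python3 go.py .519 .2997 .043 -5.7
python3 - <<'E'
from h import *
s=snap("wrist");np.save("w2.npy",s,allow_pickle=True)
cv2.imwrite("pics/w2.png",cv2.resize(s["img"][:,:,::-1],(800,600)))
E
```

```text
clock 2.23 pos [0.5192 0.2981 0.0599] rpy [ 1.799e+02  6.000e-02 -5.740e+00] F [0.91 0.03 0.05] open 0.0875 0.0
shift cm [-0.04 -0.16  1.69] rotvec [ 0.1   0.06 -0.04]
```

View pics/w2.png

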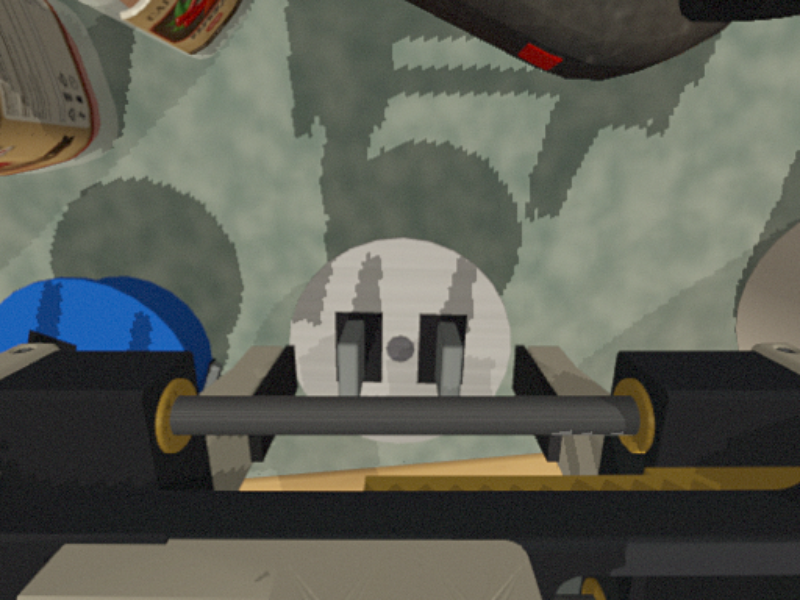

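The wrist view shows the fingers straddling the ears. Ears and dot are centred at column 400 and the fingers at column 404, so I'll shift -0.15 cm in tool y, lower and pinch.

Request:
{"op": "send_rows", "data": {
  "plan": [
    [[0,-0.15,0.6,0,0,0],[0,-0.15,1.2,0,0,0],[0,-0.15,1.6,0,0,0],[0,-0.15,1.7,0,0,0],[0,-0.15,1.7,0,0,0],[0,-0.15,1.7,0,0,0]]
  ]
}}

```text
clock: 2.78
tool_pos: [0.5195, 0.3002, 0.0437]
orientation: [-180.0, -0.0, -5.7]
force: [-0.9, 1.4, 0.3]
opening: 0.0879
gripper_force: 0.0
```

Request:
{"op": "send_rows", "data": {
  "plan": [
    [[0,0,0,0,0,0],[0,0,0,0,0,0],[0,0,0,0,0,0],[0,0,0,0,0,0],[0,0,0,0,0,0],[0,0,0,0,0,0],[0,0,0,0,0,0],[0,0,0,0,0,0]]
  ],
  "fingers": 0
}}

```text
clock: 3.45
tool_pos: [0.5195, 0.3002, 0.0437]
orientation: [-180.0, -0.0, -5.8]
force: [-0.4, -0.6, 1.4]
opening: 0.0399
gripper_force: 5.3
```

Request:
{"op": "send_rows", "data": {
  "plan": [
    [[0,0,0,0,0,0],[0,0,0,0,0,0],[0,0,-1.5,0,0,0],[0,0,-4,0,0,0],[0,0,-7,0,0,0],[0,0,-10,0,0,0],[0,0,-13,0,0,0],[0,0,-15.5,0,0,0]]
  ]
}}

```text
clock: 4.12
tool_pos: [0.5195, 0.3002, 0.2005]
orientation: [-180.0, -0.0, -5.7]
force: [0.5, 0.8, -1.3]
opening: 0.0355
gripper_force: 29.9
```

Request:
{"op": "send_rows", "data": {
  "plan": [
    [[0,0,0,0,0,0],[0,0,0,0,0,0],[0,0,0,0,0,0]]
  ]
}}

```text
clock: 4.37
tool_pos: [0.5188, 0.2998, 0.1976]
orientation: [180.0, 0.1, -5.8]
force: [0.3, 1.6, -2.2]
opening: 0.0355
gripper_force: 29.9
```

```bash
python3 go.py .5075 .0675 .2 -5.7
python3 - <<'E'
from h import *
s=snap("wrist");np.save("w3.npy",s,allow_pickle=True)
cv2.imwrite("pics/w3.png",cv2.resize(s["img"][:,:,::-1],(800,600)))
E
```

```text
clock 4.37 pos [0.5188 0.2998 0.1976] rpy [ 1.7997e+02  8.0000e-02 -5.7700e+00] F [ 0.34  1.55 -2.23] open 0.0355 29.9
shift cm [ 1.21 23.22 -0.23] rotvec [ 0.03  0.08 -0.07]
```

View pics/w3.png

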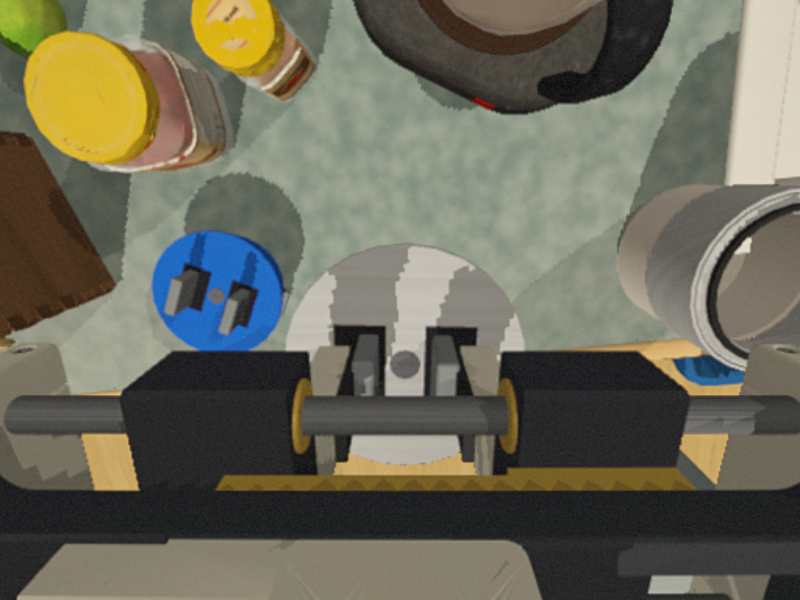

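The cap is held level with both ears pinched; its dot is at (404,363) and the canister ring is at the right edge. Next I'll move 8 cm toward the canister and look again to triangulate the ring.

Request:
{"op": "send_rows", "data": {
  "plan": [
    [[0.2,2,0,0,0,0],[0.4,5,0,0,0,0],[0.5,7.5,0,0,0,0],[0.5,8,0,0,0,0],[0.5,8,0,0,0,0],[0.5,8,0,0,0,0]]
  ]
}}

```text
clock: 4.92
tool_pos: [0.5163, 0.2196, 0.1978]
orientation: [180.0, 0.0, -5.8]
force: [-0.2, 0.1, -2.2]
opening: 0.0355
gripper_force: 29.9
```

```bash
python3 go.py .5075 .0675 .2 -5.7
python3 - <<'E'
from h import *
s=snap("wrist");np.save("w4.npy",s,allow_pickle=True);print(proj(s,[.5075,.0675,.105])*1.5625)
cv2.imwrite("pics/w4.png",cv2.resize(s["img"][:,:,::-1],(800,600)))
E
```

```text
clock 4.92 pos [0.5163 0.2196 0.1978] rpy [ 1.7996e+02  4.0000e-02 -5.8000e+00] F [-0.24  0.09 -2.21] open 0.0355 29.9
shift cm [ 0.66 15.22 -0.21] rotvec [ 0.04  0.04 -0.1 ]
[653.68059003 288.67152862]
```

View pics/w4.png

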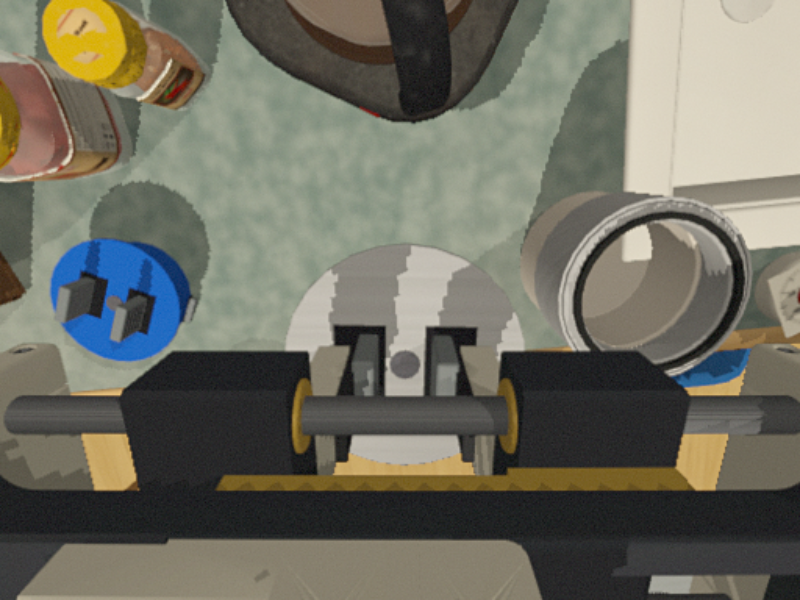

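The seal ring is fully in view, centred near (660,288). Next I'll fit it, jointly with the top view, along with the held cap's dot and flange.

Run:
```python
from h import *; from meas import circ
s=np.load("w4.npy",allow_pickle=True).item()
im=s["img"].astype(int);g=cv2.GaussianBlur(s["img"],(0,0),.6).mean(2);k=1/1.5625;ys,xs=np.mgrid[:384,:512]
cu,cv_=660*k,289*k
d=((g<55)&(np.hypot(xs-cu,ys-cv_)<62)&(np.hypot(xs-cu,ys-cv_)>42)&(ys<345*k)&(xs<755*k)).astype(np.uint8)
n,l,st,_=cv2.connectedComponentsWithStats(d);i=1+np.argmax(st[1:,4]);pts=np.argwhere(l==i)[:,::-1]
print(st[i],len(pts))
for z in np.arange(.085,.1251,.005): x,e=circ([onz(s,*p,z) for p in pts]);print(round(z,3),x.round(4),e.round(4))
for n_ in("w3","w4"):
    t=np.load(n_+".npy",allow_pickle=True).item();G=cv2.GaussianBlur(t["img"],(0,0),.6).mean(2)
    b=((G<105)&(np.hypot(xs-404*k,ys-363*k)<11)).astype(np.uint8);nn,ll,ss,ce=cv2.connectedComponentsWithStats(b)
    j=1+np.argmax(ss[1:,4]);z=.1977-.003
    im2=cv2.GaussianBlur(t["img"],(0,0),.7).astype(int)
    P=[]  # flange edge: rays from centre, upper half
    for a in np.radians(np.arange(190,351,4)):
        rr=np.arange(60,90,.25);v=np.array([cv2.getRectSubPix(im2.astype(np.float32)[...,0]-im2[...,1].astype(np.float32),(1,1),(404.5*k+r*np.cos(a),355*k+r*np.sin(a)))[0,0] for r in rr])
        q=np.argmin(np.gradient(cv2.GaussianBlur(v.astype(np.float32).reshape(1,-1),(0,0),3)[0]));P.append((404.5*k+rr[q]*np.cos(a),355*k+rr[q]*np.sin(a)))
    print(n_,ss[j,4],ce[j]/k,onz(t,*ce[j],z),"flange",circ([onz(t,*p,z) for p in P]))
```

```text
[ 368  136  108   85 1062] 1062
0.085 [0.4958 0.0535 0.0531] 0.0015
0.09 [0.4976 0.0564 0.0521] 0.0015
0.095 [0.4995 0.0594 0.0511] 0.0015
0.1 [0.5013 0.0623 0.0501] 0.0014
0.105 [0.5031 0.0652 0.0492] 0.0014
0.11 [0.5049 0.0681 0.0482] 0.0014
0.115 [0.5067 0.0711 0.0472] 0.0014
0.12 [0.5085 0.074  0.0462] 0.0013
0.125 [0.5103 0.0769 0.0452] 0.0013
w3 184 [405.67255435 365.26834239] [0.51799122 0.29947072 0.1947    ] flange (array([0.51583986, 0.30183116, 0.05267821]), np.float64(0.0012762662881265108))
w4 202 [405.32178218 364.65037129] [0.51567986 0.21939016 0.1947    ] flange (array([0.51678274, 0.2197823 , 0.04927769]), np.float64(0.00012426301581032118))
```

Request:
{"op": "send_rows", "data": {
  "plan": [
    [[-2,1.5,0,0,0,0],[-4.5,3,0,0,0,0],[-6.5,4.2,0,0,0,0],[-7.5,4.6,0,0,0,0],[-7.5,4.6,0,0,0,0],[-7.5,4.6,0,0,0,0]]
  ]
}}

```text
clock: 5.47
tool_pos: [0.4374, 0.1827, 0.1989]
orientation: [-180.0, -0.1, -5.7]
force: [-0.1, -0.3, -1.7]
opening: 0.0352
gripper_force: 29.9
```

```bash
python3 go.py .5075 .0675 .2 -5.7
python3 - <<'E'
from h import *; from meas import circ
s=snap("wrist");np.save("w5.npy",s,allow_pickle=True);print(proj(s,[.5065,.0675,.11])*1.5625)
a=s["img"][20:180,270:450];cv2.imwrite("pics/w5.png",cv2.resize(a[:,:,::-1],None,fx=3.3,fy=3.3))
cu,cv_=proj(s,[.5065,.0675,.11]);g=cv2.GaussianBlur(s["img"],(0,0),.6).mean(2);ys,xs=np.mgrid[:384,:512];r=np.hypot(xs-cu,ys-cv_)
d=((g<60)&(r<64)&(r>40)).astype(np.uint8)
n,l,st,_=cv2.connectedComponentsWithStats(d);i=1+np.argmax(st[1:,4]);m=(l==i).astype(np.uint8);print(st[i])
cs,h=cv2.findContours(m,cv2.RETR_CCOMP,cv2.CHAIN_APPROX_NONE);cs=sorted(cs,key=cv2.contourArea)[-2:]
for c in cs: print("ell",[np.round(np.array(q)*1,2) for q in cv2.fitEllipse(c)])
for z in np.arange(.095,.1201,.005):
    print(round(z,3),[(x.round(4),e.round(4)) for x,e in [circ([onz(s,*p[0],z) for p in c]) for c in cs]])
E
```

```text
clock 5.47 pos [0.4374 0.1827 0.1989] rpy [-1.7995e+02 -5.0000e-02 -5.6600e+00] F [-0.15 -0.33 -1.71] open 0.0352 29.9
shift cm [ 8.12 10.78 -0.11] rotvec [-0.05 -0.05  0.04]
[599.97878202 162.71832927]
[ 325   42  118  122 1712]
ell [array([382.85, 103.19]), array([102.73, 117.48]), np.float64(34.33)]
ell [array([383.43, 102.4 ]), array([110.39, 125.36]), np.float64(39.21)]
0.095 [(array([0.5043, 0.0622, 0.0493]), np.float64(0.0004)), (array([0.5046, 0.0617, 0.0528]), np.float64(0.0004))]
0.1 [(array([0.5045, 0.0643, 0.0484]), np.float64(0.0003)), (array([0.5048, 0.0638, 0.0518]), np.float64(0.0004))]
0.105 [(array([0.5047, 0.0665, 0.0474]), np.float64(0.0003)), (array([0.505 , 0.066 , 0.0508]), np.float64(0.0004))]
0.11 [(array([0.5049, 0.0686, 0.0465]), np.float64(0.0003)), (array([0.5051, 0.0682, 0.0497]), np.float64(0.0004))]
0.115 [(array([0.5051, 0.0708, 0.0456]), np.float64(0.0003)), (array([0.5053, 0.0703, 0.0487]), np.float64(0.0004))]
0.12 [(array([0.5052, 0.073 , 0.0446]), np.float64(0.0003)), (array([0.5055, 0.0725, 0.0477]), np.float64(0.0004))]
```

View pics/w5.png

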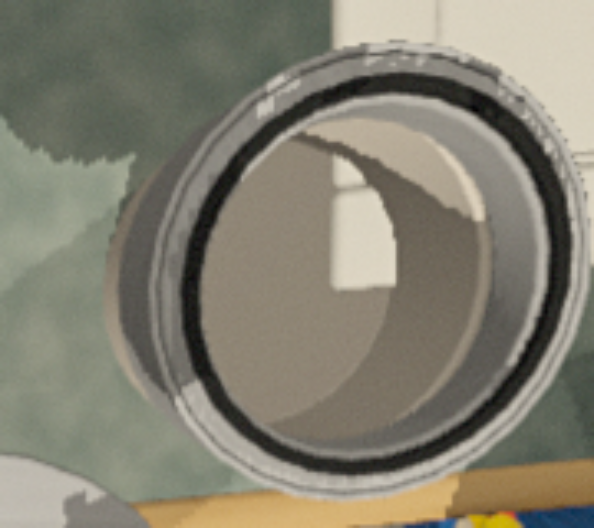

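The seal ring shows cleanly as a full circle. The wrist views agree on a centre of about (0.505, 0.068) with the seal top at z ≈ 0.109. I'll move over the mouth.

Request:
{"op": "send_rows", "data": {
  "plan": [
    [[1.5,2,0,0,0,0],[3.5,4.7,0,0,0,0],[5.5,7.5,0,0,0,0],[7,9.7,0,0,0,0],[7.9,10.7,0,0,0,0],[7.9,10.7,0,0,0,0],[7.9,10.7,0,0,0,0],[7.9,10.7,0,0,0,0]]
  ]
}}

```text
clock: 6.18
tool_pos: [0.5054, 0.0678, 0.1981]
orientation: [180.0, 0.0, -5.8]
force: [0.3, 0.6, -1.2]
opening: 0.0352
gripper_force: 29.9
```

```bash
python3 go.py .5055 .068 .165 -5.7
```

```text
clock 6.18 pos [0.5054 0.0678 0.1981] rpy [ 1.7998e+02  4.0000e-02 -5.7700e+00] F [ 0.34  0.57 -1.23] open 0.0352 29.9
shift cm [ 0.01 -0.02  3.31] rotvec [ 0.02  0.04 -0.07]
```

Request:
{"op": "send_rows", "data": {
  "plan": [
    [[0,0,1,0,0,0],[0,0,2,0,0,0],[0,0,3,0,0,0],[0,0,3.6,0,0,0],[0,0,4,0,0,0],[0,0,4,0,0,0],[0,0,4,0,0,0]]
  ]
}}

```text
clock: 6.77
tool_pos: [0.505, 0.0674, 0.1584]
orientation: [180.0, 0.0, -5.7]
force: [-0.1, 0.6, -1.6]
opening: 0.0356
gripper_force: 29.9
```

Request:
{"op": "send_rows", "data": {
  "plan": [
    [[0,0,0.15,0,0,0],[0,0,0.3,0,0,0],[0,0,0.45,0,0,0],[0,0,0.6,0,0,0],[0,0,0.7,0,0,0],[0,0,0.8,0,0,0],[0,0,0.8,0,0,0]]
  ]
}}

```text
clock: 7.35
tool_pos: [0.5049, 0.0673, 0.1503]
orientation: [180.0, 0.0, -5.8]
force: [0.1, 0.3, -1.4]
opening: 0.0352
gripper_force: 29.9
```

Request:
{"op": "send_rows", "data": {
  "plan": [
    [[0,0,0.1,0,0,0],[0,0,0.2,0,0,0],[0,0,0.3,0,0,0],[0,0,0.4,0,0,0],[0,0,0.5,0,0,0],[0,0,0.5,0,0,0]]
  ]
}}

```text
clock: 7.85
tool_pos: [0.5049, 0.0674, 0.1453]
orientation: [180.0, 0.0, -5.8]
force: [-0.0, -0.7, -0.8]
opening: 0.0352
gripper_force: 29.9
```

Request:
{"op": "send_rows", "data": {
  "plan": [
    [[0,0,0.1,0,0,0],[0,0,0.2,0,0,0],[0,0,0.3,0,0,0],[0,0,0.4,0,0,0],[0,0,0.5,0,0,0],[0,0,0.5,0,0,0]]
  ]
}}

```text
clock: 8.35
tool_pos: [0.5049, 0.0674, 0.1403]
orientation: [180.0, 0.0, -5.8]
force: [0.4, 0.2, -1.9]
opening: 0.0356
gripper_force: 29.9
```

Request:
{"op": "send_rows", "data": {
  "plan": [
    [[0,0,0.15,0,0,0],[0,0,0.3,0,0,0],[0,0,0.45,0,0,0],[0,0,0.6,0,0,0],[0,0,0.7,0,0,0],[0,0,0.7,0,0,0]]
  ]
}}

```text
clock: 8.85
tool_pos: [0.5049, 0.0673, 0.1333]
orientation: [180.0, 0.0, -5.8]
force: [-0.1, 1.1, -1.3]
opening: 0.0352
gripper_force: 29.9
```

Request:
{"op": "send_rows", "data": {
  "plan": [
    [[0,0,0.1,0,0,0],[0,0,0.2,0,0,0],[0,0,0.3,0,0,0],[0,0,0.4,0,0,0],[0,0,0.5,0,0,0],[0,0,0.6,0,0,0],[0,0,0.6,0,0,0]]
  ]
}}

```text
clock: 9.43
tool_pos: [0.5049, 0.0674, 0.1273]
orientation: [180.0, 0.0, -5.8]
force: [-0.2, 0.6, -1.9]
opening: 0.035
gripper_force: 29.9
```

Request:
{"op": "send_rows", "data": {
  "plan": [
    [[0,0,0.06,0,0,0],[0,0,0.12,0,0,0],[0,0,0.18,0,0,0],[0,0,0.25,0,0,0],[0,0,0.25,0,0,0]]
  ]
}}

```text
clock: 9.85
tool_pos: [0.505, 0.0674, 0.1249]
orientation: [180.0, 0.0, -5.8]
force: [-0.1, 0.8, -1.4]
opening: 0.0354
gripper_force: 29.9
```

Request:
{"op": "send_rows", "data": {
  "plan": [
    [[0,0,0.06,0,0,0],[0,0,0.12,0,0,0],[0,0,0.18,0,0,0],[0,0,0.25,0,0,0],[0,0,0.25,0,0,0]]
  ]
}}

```text
clock: 10.27
tool_pos: [0.505, 0.0674, 0.1224]
orientation: [180.0, 0.0, -5.8]
force: [0.2, 0.5, -1.6]
opening: 0.0351
gripper_force: 29.9
```

Request:
{"op": "send_rows", "data": {
  "plan": [
    [[0,0,0.05,0,0,0],[0,0,0.1,0,0,0],[0,0,0.15,0,0,0],[0,0,0.15,0,0,0]]
  ]
}}

```text
clock: 10.6
tool_pos: [0.505, 0.0674, 0.121]
orientation: [180.0, 0.0, -5.8]
force: [-0.4, 0.1, -0.9]
opening: 0.0355
gripper_force: 29.9
```

Request:
{"op": "send_rows", "data": {
  "plan": [
    [[0,0,0.05,0,0,0],[0,0,0.1,0,0,0],[0,0,0.15,0,0,0],[0,0,0.15,0,0,0]]
  ]
}}

```text
clock: 10.93
tool_pos: [0.5052, 0.0674, 0.1198]
orientation: [-180.0, -0.0, -5.7]
force: [-1.6, -0.4, 4.1]
opening: 0.0353
gripper_force: 29.9
```

Request:
{"op": "send_rows", "data": {
  "plan": [
    [[0,0,0.05,0,0,0],[0,0,0.1,0,0,0],[0,0,0.15,0,0,0],[0,0,0.15,0,0,0]]
  ]
}}

```text
clock: 11.27
tool_pos: [0.5053, 0.0674, 0.1185]
orientation: [-180.0, -0.0, -5.7]
force: [-2.6, 0.7, 8.2]
opening: 0.0349
gripper_force: 29.9
```

Seal contact felt. The net press is about 9.5 N, roughly 2.5 mm, so the hooks are below the rim. Now I'll release.

Request:
{"op": "send_rows", "data": {
  "plan": [
    [[0,0,0,0,0,0],[0,0,0,0,0,0],[0,0,0,0,0,0],[0,0,0,0,0,0],[0,0,0,0,0,0],[0,0,0,0,0,0],[0,0,0,0,0,0],[0,0,0,0,0,0]]
  ],
  "fingers": 1
}}

```text
clock: 11.93
tool_pos: [0.505, 0.0674, 0.1179]
orientation: [180.0, 0.0, -5.8]
force: [0.7, -0.3, -0.2]
opening: 0.0829
gripper_force: 0.0
```

Request:
{"op": "send_rows", "data": {
  "plan": [
    [[0,0,-0.5,0,0,0],[0,0,-1.5,0,0,0],[0,0,-3,0,0,0],[0,0,-5,0,0,0],[0,0,-7,0,0,0],[0,0,-9,0,0,0],[0,0,-9,0,0,0],[0,0,-9,0,0,0]]
  ]
}}

```text
clock: 12.6
tool_pos: [0.5059, 0.0678, 0.2102]
orientation: [-179.9, -0.2, -5.7]
force: [-0.3, 0.1, -1.2]
opening: 0.088
gripper_force: 0.0
```

```bash
python3 go.py .5053 .0674 .2 -5.7
python3 - <<'E'
from h import *
s=snap("wrist");np.save("w6.npy",s,allow_pickle=True);t=snap("side");np.save("s6.npy",t,allow_pickle=True)
a=cv2.resize(s["img"][90:290,150:390,::-1],(400,333));b=cv2.resize(t["img"][145:245,205:325,::-1],(400,333),interpolation=cv2.INTER_CUBIC)
cv2.imwrite("pics/w6.png",np.hstack([a,b]))
E
```

```text
clock 12.6 pos [0.5059 0.0678 0.2102] rpy [-179.88   -0.18   -5.75] F [-0.3   0.1  -1.17] open 0.088 0.0
shift cm [-0.05  0.05  1.02] rotvec [-0.12 -0.18 -0.05]
```

View pics/w6.png

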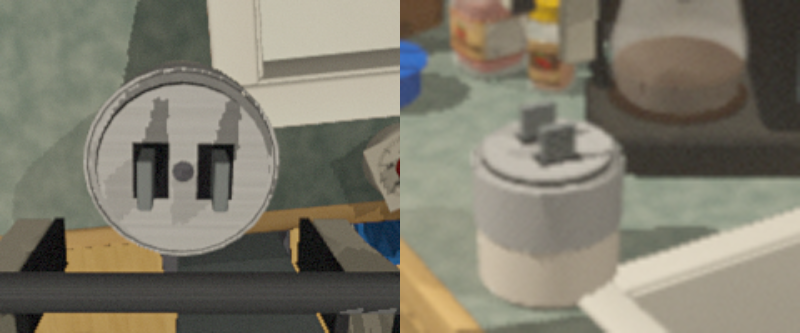

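The cap sits level in the canister with its flange concentric. The ears at columns 145 and 221 are near the outer edges of their slots (133 and 233). I'll compare tab travel with the free cap before handing in.

Run:
```python
from h import *
out=[]
for n,c in (("w2",(.519,.2997,.04)),("w6",(.505,.0674,.1145))):
    s=np.load(n+".npy",allow_pickle=True).item();u,v=proj(s,c);k=proj(s,np.array(c)+[0,-.01,0])[0]-u
    print(n,(u,v),"px/10mm",k)
    h=4.0*k; M=np.float32([[390/(2*h),0,195-390/(2*h)*u],[0,390/(2*h),195-390/(2*h)*v]])
    out.append(cv2.warpAffine(s["img"][:,:,::-1].copy(),M,(390,390),flags=cv2.INTER_CUBIC))
cv2.imwrite("pics/cmp.png",np.hstack(out))
```

```text
w2 (np.float64(256.6355026902184), np.float64(222.55626452110178)) px/10mm 14.172740210110817
w6 (np.float64(259.52696957243944), np.float64(191.71150105233167)) px/10mm 10.292099861981114
```

View pics/cmp.png

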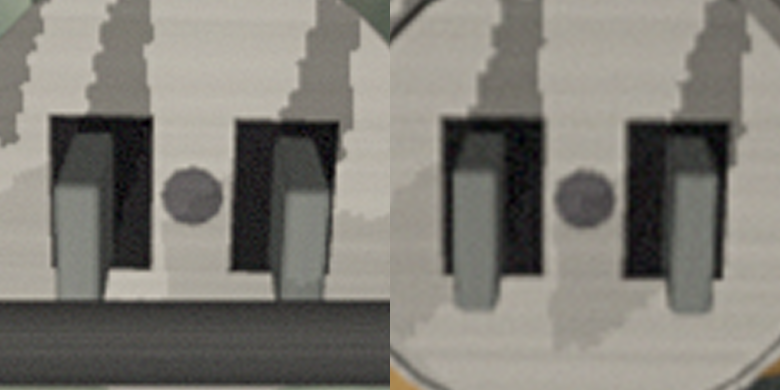

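Ear bases sit the same distance from their slot edges as on the free cap (left 17 vs 18 px, right 21 vs 20 px), so both tabs are fully out.

```bash
python3 -c "
from plant import ctrl
print(ctrl.close_job())"
```

```text
the job is handed in; nothing more can be done
None
```

The cap is in the canister's mouth and looks level, with both tabs sprung out under the rim. I pressed it onto the seal with about 9.5 N, well under the 20 N limit. The job is handed in at about 13 s of the 45 s; the hand-in returned no verdict.

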